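Clip a glued pocket notebook to its drying easel

ROBOT

A 7-joint arm with a two-finger parallel gripper is mounted at the origin on the work surface. World frame = base frame: x ahead of the robot, y to its left, z up, the work surface at z = 0. Lengths are in m, angles in rad, forces in N, time in s.
With the tool pointing down it reaches from about 0.4 to 0.85 m from the base axis. Payload 4.5 kg.
Tool frame: the origin (TCP) lies on the centre line of the jaws, within the pads' length; the fingertips stand 19 mm ahead of it and the grasp point (between the pads) is the TCP; z points along the fingers, y is the line along which they close (so a half turn about z gives the same grasp; the last joint's range is limited). The gripper opens to 88 mm and grips with 3 to 60 N. Pads are 18 mm wide; open, the fingers measure 123 mm over their backs; the gripper's body (75 mm by 187 mm) begins 45 mm behind the grasp point.
Start: joints at [-1.111, 0.689, -0.195, 1.565, 0.157, 0.902, -0.215], TCP at [0.258, 0.569, 0.258] pointing down, gripper open.
Joint ranges: [-3.01, 3.01], [-0.46, 2.08], [-1.47, 1.51], [0.13, 2.56], [-1, 4.14], [0.04, 2.09], [-2.66, 2.66]. Speed limits (rad/s): [2.57, 2.57, 3.14, 3.14, 3.14, 3.14, 3.14].

INTERFACE

Orientations are given as a unit quaternion [w, x, y, z].
In Python, from rig import ctrl, eoat, imaging gives the robot as it stands. Calls block until the motion is done:
- ctrl.move_ptp(position, orientation): joint-space move of the TCP to a pose.
- ctrl.move_linear(position, attitude=None, rate=0.15, contact_N=None): straight line of the TCP; attitude=None keeps the orientation; rate is the mean speed in m/s. With contact_N (N) it stops when the force on the tool has changed by that much, and returns True; else False.
- ctrl.movej(angles): joint-space move.
- eoat.grip(opening, newtons=None): finger opening in m; newtons is the grip in N (None keeps the last); returns when the fingers have stopped.
- ctrl.hold(seconds).
- ctrl.solve_ik(position, orientation): joint angles nearest the present ones, or None.
- ctrl.read_state(): the state.
- imaging.read_camera(name): name is "scene" or "top" or "wrist"; returns (picture, depth): 480x640x3 uint8, red, green, blue; 480x640 float32, m along the optical axis (not along the pixel's ray), 0 where there is no reading.
- imaging.camera_params(name): a dict with "fx", "fy", "cx", "cy" (pixels), "origin" and "rotation" of the camera in the world. Camera axes: x right, y down, z forward; pixel columns grow to the right and rows downward; lengths in m; the calibration is good to about 2 mm. A picture is of the moment at which its call begins: read the wrist's pose just before it. camera_params takes no time and is no camera call; for the wrist camera it gives the pose at the moment of the call.
A pose or a line that the arm cannot do raises ctrl.PlanningError and nothing moves.
- ctrl.sign_off(): hands the job in; it is judged then, once.
Trained networks look in the newest picture that a camera, given by its name, has taken for a name from the list of things; names that differ only in an ending like _2 or _b are one class to them, and where a whole thing is asked for, a point or a joint stands for the part that bears it (a point fixed in the world has none). Each returns a list of dicts, best first, with "score" (0 to 1); they miss things now and then, are a little off and sometimes report something else, mostly with a low value. They report only what shows in the picture. A call takes as long as a camera call.
- imaging.boxes_of(camera, target): "bbox" ([centre column, centre row, width, height] in pixels, round what is visible of it).
The state is a dict: "time_s": time; "joints": joint angles; "qvel": joint speeds; "joint_efforts": joint torques, N m; "tool_pos": TCP position; "tool_rot": TCP orientation; "force": force on the tool from outside, world axes, zero at the start; "ft_torque": the same for the moment, N m; "opening": finger opening in m; "grasp_force": force on a finger pad.
Only numpy, scipy, OpenCV 4.12 (cv2) and the standard library are available. Lean on these libraries where they do the work, as an engineer would, in place of code of your own. Each camera call takes 0.05 s, during which the arm holds its last target. There are 200 camera calls.

TASK

Take the narrow pocket notebook out of the sorter rack and stand it on the empty drying easel, foot down on the ledge and back flat against the leaning board, setting it down rather than dropping it. Then take the large spring clamp off the rail and clip it squarely over the middle of the top edge so that it pinches notebook and easel board together, and let go; leave everything else on the bench where it is.

Things in the scene. Friction and masses are not known exactly. Their poses are not given: they have to be found in the camera images.
- notebook: Slim grey hardback notebook, rigid: 12 mm thick (x), 62 mm wide (y), 140 mm tall (z), 110 g. Origin: centre of its foot; z up along the book. Stands upright on end in a slot of the rack, foot 12 mm above the bench. Take it across its 62 mm width, near the top, fingers on its two narrow sides; either face may go against the easel.
- sketchbook: Bystander: blue hardback 14 mm thick (x), 96 mm wide (y), 122 mm tall; origin at the centre of its foot. Stands in another slot of the rack.
- ledger: Bystander: grey hardback 15 mm thick (x), 84 mm wide (y), 150 mm tall; origin at the centre of its foot. Stands in another slot of the rack.
- rack: Fixed wooden sorter rack, base 135 mm (x) by 75 mm (y), 12 mm thick, origin under its centre. Six dividers, 5 mm thick, 62 mm long in y, up to 61 mm above the bench, make slots 18 mm wide. Books stand in the slots at x = -46, 0 and +46 mm, widths along y. Stands left or right of the easels.
- rail: Fixed plywood clamp rail on edge: 280 mm long (x), 18 mm thick (y), top edge 110 mm above the bench, two feet 85 mm wide; origin under its centre. Three spring clamps are clipped on its top edge, handles up, about 80 mm apart. On the other side of the easels from the rack.
- clamp: The large sprung hinged clamp (dark steel, rubber pads), 90 g, 22 mm wide along its pin. Origin at the hinge pin; y along the pin, z to the handle ends, jaws at -z, levers at +x and -x. On the rail the pin lies along the rail, 22 mm above its top edge, 132 mm above the bench. The barrel round the pin reaches 9 mm below the pin, the deepest an edge can go in.
- clamp_handles (a point): On the large clamp, midway between its two handle grips, 38 mm from the pin along +z. The grips are flat plates 22 mm wide (y) and 21 mm tall, ending 47 mm above the pin, 50 mm over their outsides at the end on the rail (69 mm if shut on nothing). Pressed together in x they open the jaws: 11 to 16 N, up to a firm stop with the grips parallel, 31 mm over all; a 30 N grip just closes to it.
- clamp_mouth (a point): Midway between the two jaw pads of the large clamp, 42 mm from its pin along -z; same axes as the clamp. Pads 11 mm tall in z; squeezed to the stop they are 34 mm apart; released on a 20 mm stack they press with about 12 N.
- clamp_a (a joint): Opening of each lever of the large clamp (rad; both levers move alike): 0 with the pads 18 mm apart as on the rail, -0.21 shut on nothing, +0.02 on 20 mm, +0.19 handles fully squeezed (pads 34 mm apart).
- small1: Bystander: small spring clamp of the same form, 0.72 times as large (handle ends about 32 mm above its pin), too small for the job, clipped on the rail; origin at its pin.
- small2: Bystander: second small spring clamp, like small1, clipped on the rail; origin at its pin.
- easel: The empty drying easel, fixed, plywood, foot 130 mm (x) by 90 mm (y); origin under the foot's centre, z up. Its backboard leans 30 degrees from vertical, top towards the easel's -x, free face to +x and up, looking to the robot's left. Backboard 50 mm wide, 8 mm thick, 138 mm up the slope from the ledge; prop rods only behind its lower 75 mm. The notebook overhangs it 6 mm each side.
- easel_seat (a point): On the empty easel: middle of the corner of backboard face and ledge, 40 mm above the bench. z up the slope (30 degrees from vertical), x straight out of the face, y along the ledge. The ledge is 100 mm wide, with a 6 mm high lip from 26 to 32 mm out. A seated notebook has its origin here at x = 6 mm, y = 0, z = 0 and its z along this z.
- easel_top (a point): Where the clamp belongs: middle of the top edge of notebook and board together, 140 mm up the slope from easel_seat, 2 mm out from the face (stack 20 mm thick: 8 mm board, 12 mm notebook). Axes as easel_seat. A well clipped clamp has its mouth here at about x = 0, y = 0, z = -20 mm, its z along this z and its pin along this y.
- easel_full: Bystander: a like easel beside the empty one, fixed, already holding a blue notebook with a large clamp on its top edge, all fixed; the clamp's handles reach about 220 mm above the bench. Origin and axes as for easel.
- glue: Bystander: white glue bottle, 56 mm across, 150 mm tall, origin under its centre.
- brushes: Bystander: glass jar 72 mm across, 85 mm tall, with brushes standing up to 180 mm; origin under its centre.
- weight: Bystander: marble paper weight 60 by 100 mm, 60 mm tall with its brass knob, between robot and easels; origin under its centre.
- folder: Bystander: white bone folder lying flat, 160 by 22 by 5 mm; origin under the middle.

How it is judged:
By the outcome, as a careful person would: the job done as asked, in the order asked, and still so for the second after the job is handed in, with the robot touching nothing.
It also fails if it takes over 66 s, if anything falls off the work surface, if the arm or the gripper's body presses on something with over 40 N, if the wrist force passes 120 N, or if a joint passes its speed limit or range.

## Working session

There is one attempt and no reset: what is moved stays moved. The work goes in short steps, each a Python script; the robot and the scene stay as the last script left them, time stands still between calls to the robot, and variables do not carry over. Pictures are saved under pics/ and viewed, at most 10 in all, crops included, and the job is handed in when it is done.

```bash
ls; mkdir -p pics; cat > h.py <<'E'
import numpy as np, cv2
from scipy.spatial.transform import Rotation as R
from rig import ctrl, eoat, imaging
def shot(cam,fn=None):
    P=imaging.camera_params(cam); im,d=imaging.read_camera(cam)
    if fn: cv2.imwrite('pics/'+fn,im[:,:,::-1])
    return im,d,P
def cloud(d,P):
    v,u=np.mgrid[:480,:640]
    c=np.stack([(u-P['cx'])/P['fx']*d,(v-P['cy'])/P['fy']*d,d],-1)
    w=c@np.array(P['rotation']).T+np.array(P['origin'])
    w[d<=0]=np.nan
    return w
def quat(Rm):
    q=R.from_matrix(Rm).as_quat(); return [q[3],q[0],q[1],q[2]]
def rotq(q): return R.from_quat([q[1],q[2],q[3],q[0]]).as_matrix()
E
python3 - <<'E'
from h import *
for c in ['scene','top']:
    im,d,P=shot(c,c+'1.png'); w=cloud(d,P); np.savez(c+'1.npz',im=im,d=d,w=w)
    print(c,np.round(P['origin'],3),np.round(P['rotation'],3).tolist(),P['fx'])
    for t in ['notebook','sketchbook','ledger','rack','rail','clamp','small1','easel','easel_full','glue','brushes','weight','folder']:
        for b in imaging.boxes_of(c,t)[:3]:
            x=b['bbox'];p=w[int(np.clip(x[1],0,479)),int(np.clip(x[0],0,639))]
            print(t,round(b['score'],2),np.round(x).astype(int).tolist(),np.round(p,3))
print(ctrl.read_state()['time_s'])
E
```

```text
pics
rig.pyTraceback (most recent call last):
  File "<stdin>", line 3, in <module>
  File "h.py", line 11, in cloud
    w=c@np.array(P['rotation']).T+np.array(P['origin'])
      ~^~~~~~~~~~~~~~~~~~~~~~~~~~
ValueError: matmul: Input operand 1 has a mismatch in its core dimension 0, with gufunc signature (n?,k),(k,m?)->(n?,m?) (size 4 is different from 3)
```

Rotation is a quaternion.

```bash
sed -i "s/c@np.array(P\['rotation'\]).T/c@rotq(P['rotation']).T/" h.py
python3 - <<'E'
from h import *
for c in ['scene','top']:
    im,d,P=shot(c,c+'1.png'); w=cloud(d,P); np.savez(c+'1.npz',im=im,d=d,w=w)
    print(c,np.round(P['origin'],3),np.round(P['rotation'],3).tolist(),P['fx'])
    for t in ['notebook','sketchbook','ledger','rack','rail','clamp','small1','easel','easel_full','glue','brushes','weight','folder']:
        for b in imaging.boxes_of(c,t)[:3]:
            x=b['bbox'];p=w[int(np.clip(x[1],0,479)),int(np.clip(x[0],0,639))]
            print(t,round(b['score'],2),np.round(x).astype(int).tolist(),np.round(p,3))
print(ctrl.read_state()['time_s'])
E
```

```text
scene [1.073 0.528 0.953] [-0.123, 0.332, 0.878, -0.321] 464.10318302623756
notebook 0.98 [259, 162, 18, 48] [ 0.518 -0.341  0.094]
sketchbook 0.88 [249, 175, 30, 47] [ 0.562 -0.33   0.082]
sketchbook 0.6 [415, 271, 44, 38] [0.434 0.178 0.028]
ledger 0.75 [271, 154, 27, 54] [ 0.473 -0.347  0.095]
rack 0.59 [264, 183, 47, 39] [ 0.545 -0.29   0.07 ]
rack 0.46 [438, 325, 100, 114] [0.55  0.327 0.093]
rail 0.62 [436, 325, 99, 116] [0.591 0.339 0.154]
rail 0.51 [226, 233, 33, 58] [ 0.717 -0.232  0.038]
rail 0.48 [271, 153, 28, 56] [ 0.475 -0.344  0.105]
clamp 0.96 [449, 304, 29, 38] [0.525 0.321 0.139]
clamp 0.53 [455, 309, 19, 29] [0.51  0.333 0.119]
small1 0.82 [429, 328, 27, 31] [0.592 0.328 0.133]
small1 0.78 [467, 281, 19, 27] [0.44  0.309 0.13 ]
small1 0.42 [227, 231, 33, 58] [ 0.737 -0.183  0.098]
easel 0.7 [308, 230, 57, 80] [ 0.571 -0.071  0.072]
easel_full 0.97 [367, 250, 60, 108] [0.533 0.098 0.117]
easel_full 0.54 [427, 328, 24, 31] [0.594 0.323 0.128]
glue 0.78 [378, 223, 24, 50] [0.437 0.042 0.098]
brushes 0.78 [226, 232, 35, 61] [ 0.737 -0.183  0.098]
brushes 0.33 [271, 316
[... 498 characters left out ...]
 28, 12] [0.516 0.317 0.139]
rack 0.81 [454, 280, 38, 57] [ 0.512 -0.315  0.134]
rail 0.97 [200, 288, 45, 119] [0.502 0.305 0.043]
rail 0.6 [187, 256, 21, 9] [0.579 0.316 0.132]
clamp 0.52 [185, 282, 26, 13] [0.518 0.317 0.14 ]
small1 0.59 [184, 253, 23, 8] [0.587 0.322 0.13 ]
small1 0.57 [354, 257, 57, 43] [ 0.571 -0.085  0.09 ]
small1 0.54 [192, 320, 19, 8] [0.431 0.305 0.131]
easel 0.85 [353, 259, 53, 41] [ 0.566 -0.082  0.085]
easel_full 0.84 [287, 276, 65, 43] [0.527 0.073 0.179]
glue 0.92 [310, 320, 29, 25] [0.426 0.024 0.143]
brushes 0.62 [401, 198, 33, 34] [ 0.706 -0.197  0.136]
weight 0.75 [255, 318, 46, 34] [0.425 0.164 0.055]
folder 0.29 [191, 318, 23, 10] [0.436 0.307 0.131]
1.45
```

View pics/scene1.png

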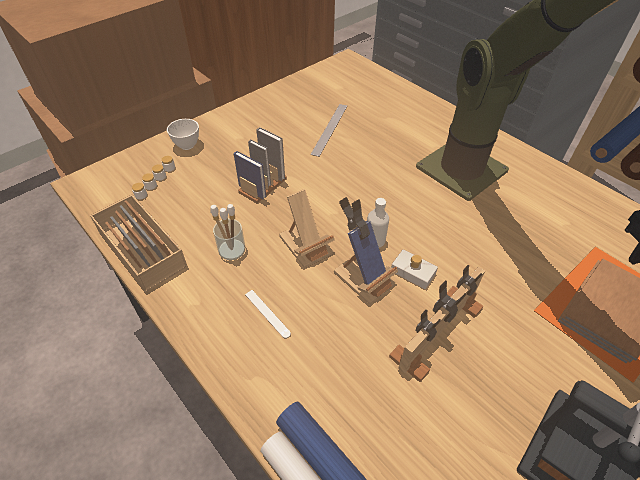

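View pics/top1.png

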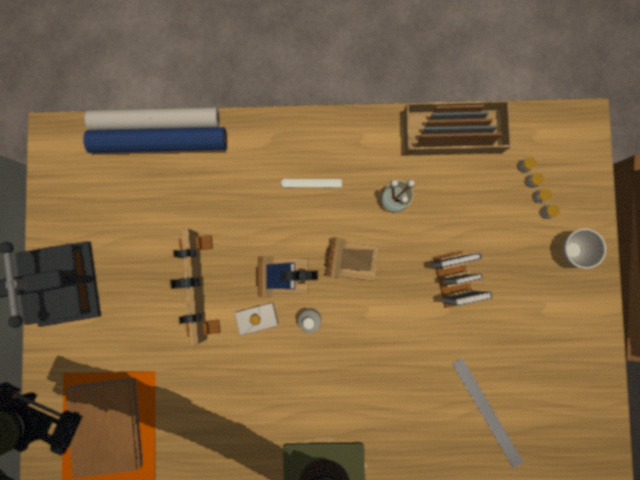

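The scene view shows the notebook between the other books at (259,162), the empty easel at (308,230) with its ledge to the left of the robot, and the large clamp in the middle of the rail at (449,304). The top view agrees, with the notebook at (464,279), the easel at (353,259) and the clamp at (186,282). Next I fit coarse poses from the clouds and check the wrist camera mounting.

```bash
python3 - <<'E'
from h import *
S=np.load('scene1.npz');T=np.load('top1.npz')
def rect(n,w,x0,x1,y0,y1,z0,z1):
    p=w.reshape(-1,3);m=(p[:,0]>x0)&(p[:,0]<x1)&(p[:,1]>y0)&(p[:,1]<y1)&(p[:,2]>z0)&(p[:,2]<z1)
    q=p[m]; c,s,a=cv2.minAreaRect((q[:,:2]*1000).astype(np.float32)); print(n,len(q),np.round(c,1),np.round(s,1),round(a,1),'zmed',np.round(np.median(q[:,2]),4))
    return q
for n,w in (('S',S['w']),('T',T['w'])):
    rect(n+' notebook top',w,.495,.535,-.39,-.28,.138,.156)
    rect(n+' ledger top',w,.44,.492,-.40,-.28,.150,.170)
    rect(n+' sketch top',w,.54,.58,-.40,-.28,.125,.140)
    rect(n+' rail top',w,.30,.75,.26,.38,.095,.116)
    rect(n+' clamp',w,.47,.55,.26,.38,.15,.2)
    q=rect(n+' easel',w,.50,.64,-.16,0.0,.055,.2)
    c=q.mean(0)
    for _ in range(4):
        U,s,V=np.linalg.svd(q-q.mean(0),full_matrices=False); r=(q-q.mean(0))@V[2]
        q=q[abs(r)<max(.003,np.median(abs(r))*2)]
    print('board plane',np.round(V[2],3),np.round(q.mean(0),4),len(q),q[:,2].max())
P=imaging.camera_params('wrist'); s=ctrl.read_state(); Rt=rotq(s['tool_rot'])
print('cam in tool',np.round(Rt.T@(np.array(P['origin'])-s['tool_pos']),4),np.round(Rt.T@rotq(P['rotation']),3).tolist(),P['fx'],P['cx'])
print(np.round(Rt,3).tolist())
E
```

```text
S notebook top 131 [ 513.7 -346.2] [15.  62.1] 13.3 zmed 0.1479
S ledger top 183 [ 468.1 -352.3] [19.7 86.8] 11.4 zmed 0.1584
S sketch top 175 [ 558.  -332.6] [18.1 95.3] 10.7 zmed 0.131
S rail top 926 [510.6 316.2] [281.3  43.3] 2.9 zmed 0.1088
S clamp 133 [517.9 315.5] [26.1 49.6] 4.4 zmed 0.1685
S easel 1025 [568.1 -77.6] [108.5 101.5] 80.9 zmed 0.102
board plane [-0.133 -0.849 -0.511] [ 0.5664 -0.0951  0.11  ] 704 0.15999373724644728
T notebook top 147 [ 513.  -346.2] [12.1 61.3] 11.4 zmed 0.1486
T ledger top 258 [ 467.4 -352.9] [15.4 84. ] 11.2 zmed 0.1584
T sketch top 236 [ 557.7 -335.6] [14.  93.5] 11.4 zmed 0.1305
T rail top 847 [509.9 310.1] [279.5  37.1] 7.2 zmed 0.1086
T clamp 100 [516.9 315.4] [21.6 50.4] 5.3 zmed 0.1715
T easel 729 [565.8 -77.2] [105.8  99. ] 78.6 zmed 0.106
board plane [0.129 0.845 0.519] [ 0.5639 -0.1005  0.119 ] 472 0.16058535220421088
cam in tool [ 0.0834  0.0008 -0.128 ] [[-0.0, -0.946, -0.324], [1.0, -0.0, 0.001], [-0.001, -0.324, 0.946]] 355.0679610169992 321.0902084757164
[[-0.911, 0.413, 0.0], [0.413, 0.911, 0.0], [0.0, 0.0, -1.0]]
```

```bash
cat >> h.py <<'E'
def down(a):  # tool down, tool y at world angle a (deg)
    y=np.array([np.cos(np.radians(a)),np.sin(np.radians(a)),0]);z=np.array([0,0,-1.]);return np.column_stack([np.cross(y,z),y,z])
E
python3 - <<'E'
from h import *
for n,p,a in (('clamp',[.517,.315,.28],95),('easel',[.570,-.07,.28],101),('note',[.513,-.346,.245],101)):
    ctrl.move_ptp(p,quat(down(a))); ctrl.hold(.15)
    im,d,P=shot('wrist','w_'+n+'.png'); w=cloud(d,P); np.savez('w_'+n+'.npz',im=im,d=d,w=w)
    for t in {'clamp':['clamp','small1','rail'],'easel':['easel'],'note':['notebook','ledger','sketchbook']}[n]:
        for b in imaging.boxes_of('wrist',t)[:2]: print(n,t,round(b['score'],2),np.round(b['bbox']))
    print(ctrl.read_state()['time_s'], np.round(ctrl.read_state()['joints'],2))
a=[cv2.imread(f'pics/w_{n}.png')[:,:,:] for n in('clamp','easel','note')]
cv2.imwrite('pics/w3.png',np.hstack([cv2.resize(i,(266,200)) for i in a]))
cv2.imwrite('pics/w2.png',np.hstack([cv2.resize(i,(400,300)) for i in a[:2]]))
E
```

```text
clamp clamp 0.83 [320. 238.  71.  58.]
clamp clamp 0.57 [338. 239.  34.  63.]
clamp small1 0.79 [319. 311.  44.  55.]
clamp small1 0.75 [318. 121.  55.  30.]
clamp rail 0.91 [323. 193.  84. 323.]
3.1583 [-0.41  0.65 -0.38  1.6   0.28  0.95  0.77]
easel easel 0.85 [309. 200. 150. 131.]
4.85 [ 0.3   0.62 -0.45  1.69  0.32  0.91  1.49]
note notebook 0.82 [315. 234.  94.  58.]
note ledger 0.82 [321. 174. 139.  43.]
note sketchbook 0.9 [322. 275. 132.  71.]
6.3 [ 0.76  0.72 -0.45  1.59  0.37  0.91  1.95]
```

View pics/w3.png

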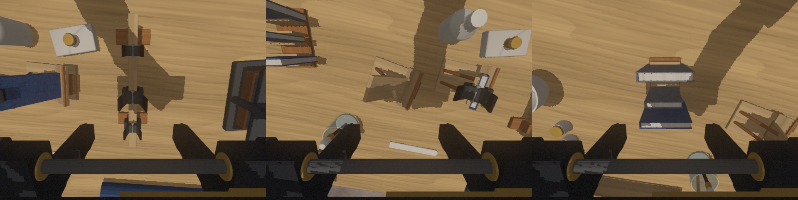

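The wrist shots show the large clamp at about (320,238) between the two small ones, the empty easel at (309,200), and the notebook at (315,234) between the ledger above and the sketchbook below. All three agree with the network boxes. Now I fit precise poses and compare the cameras.

```bash
cat > fit.py <<'E'
from h import *
def crop(w,x0,x1,y0,y1,z0,z1):
    p=w.reshape(-1,3);return p[(p[:,0]>x0)&(p[:,0]<x1)&(p[:,1]>y0)&(p[:,1]<y1)&(p[:,2]>z0)&(p[:,2]<z1)]
def rect(n,q):
    c,s,a=cv2.minAreaRect((q[:,:2]*1000).astype(np.float32)); print(n,len(q),np.round(c,1),np.round(s,1),round(a,1),'z',np.round(np.percentile(q[:,2],[50,95])*1000,1))
W={n:np.load(f)['w'] for n,f in (('S','scene1.npz'),('T','top1.npz'),('Wc','w_clamp.npz'),('We','w_easel.npz'),('Wn','w_note.npz'))}
for n,w in W.items():
    print('==',n)
    b=crop(w,.3,.8,-.45,.45,-.015,.015); print('bench',np.round(np.median(b[:,2])*1000,2))
    if n in 'ST' or n=='Wn':
        rect('note',crop(w,.495,.535,-.39,-.28,.140,.156)); rect('ledg',crop(w,.44,.492,-.40,-.28,.152,.170)); rect('sket',crop(w,.54,.58,-.40,-.28,.126,.140))
    if n in 'ST' or n=='Wc':
        rect('clamp>150',crop(w,.47,.55,.26,.38,.15,.2)); rect('clamp>170',crop(w,.47,.55,.26,.38,.168,.2))
        for x0 in (.40,.46,.475,.54,.56,.61):
            q=crop(w,x0,x0+.013,.27,.36,.1,.118); 
            if len(q)>3: print(' rail x',x0,len(q),'y',np.round(np.percentile(q[:,1],[5,50,95])*1000,1),np.round(np.median(q[:,2])*1000,1))
    if n in 'ST' or n=='We':
        q=crop(w,.50,.64,-.16,-.04,.06,.2)
        for _ in range(6):
            c=q.mean(0);V=np.linalg.svd(q-c,full_matrices=False)[2]; r=(q-c)@V[2]; q=q[abs(r)<max(.0025,np.median(abs(r))*2.5)]
        nrm=V[2]*np.sign(V[2][1]); u=np.cross([0,0,1.],nrm);u/=np.linalg.norm(u); zz=np.cross(nrm,u)
        print('plane n',np.round(nrm,3),'lean',np.degrees(np.arcsin(nrm[2])),'yaw',np.degrees(np.arctan2(nrm[1],nrm[0])),len(q))
        a=(q-c)@u; s=(q-c)@zz; k=(s>-.03)
        print(' across',np.round(np.percentile(a[k],[1,99])*1000,1),'slope',np.round(np.percentile(s,[.5,99.5])*1000,1))
        mid=(np.percentile(a[k],1)+np.percentile(a[k],99))/2; 
        # seat: on plane at z=.040, mid
        o=c+u*mid; seat=o+zz*((.040-o[2])/zz[2]); print(' seat@z40',np.round(seat*1000,1),'top',np.round((c+u*mid+zz*np.percentile(s,99.5))*1000,1))
        f=crop(w,.50,.64,-.10,0.03,.03,.055); rel=f-seat; hx=np.array([nrm[0],nrm[1],0]);hx/=np.linalg.norm(hx)
        print(' ledge pts',len(f),'along',np.round(np.percentile(rel@u,[1,99])*1000,1),'out',np.round(np.percentile(rel@nrm,[1,50,99])*1000,1),'slope',np.round(np.percentile(rel@zz,[5,50,95])*1000,1))
        m=(abs(rel@u)<.03)&(rel@nrm>.006)&(rel@nrm<.024); print(' ledge floor slope',m.sum(),np.round(np.median((rel@zz)[m])*1000,1) if m.sum() else '')
E
python3 fit.py
```

```text
== S
bench -0.19
note 120 [ 513.7 -346.2] [15.  62.1] 13.3 z [148.6 152.6]
ledg 165 [ 468.1 -352.3] [19.7 86.8] 11.4 z [158.8 162. ]
sket 167 [ 558.1 -333. ] [18.1 94.5] 10.7 z [131.3 134.7]
clamp>150 133 [517.9 315.5] [26.1 49.6] 4.4 z [168.5 179.7]
clamp>170 67 [517.9 315.5] [26.1 49.6] 4.4 z [177.7 180.4]
 rail x 0.4 17 y [297.6 303.3 315.1] 109.4
 rail x 0.46 38 y [303.9 311.5 318.9] 109.4
 rail x 0.475 27 y [304.2 311.3 317.8] 110.0
 rail x 0.54 42 y [310.7 318.5 327.4] 109.4
 rail x 0.56 18 y [311.3 318.6 328.1] 109.6
 rail x 0.61 58 y [315.7 325.  332.8] 109.8
plane n [0.126 0.855 0.504] lean 30.233965593632657 yaw 81.59351325288794 687
 across [-25.   24.6] slope [-58.5  56.1]
 seat@z40 [571.9 -54.8  40. ] top [ 561.7 -123.5  159.1]
 ledge pts 434 along [-50.5  47.7] out [-8.2 11.  34.6] slope [-22.5  -1.4  14.5]
 ledge floor slope 53 -2.6
== T
bench -1.06
note 146 [ 513.  -346.2] [12.1 61.3] 11.4 z [148.6 152.9]
ledg 255 [ 467.3 -352.9] [15.4 84. ] 11.4 z [158.4 162.1]
sket 233 [ 557.7 -335.6] [14.  93.5] 11.4 z [130.5 134.9]
clamp>150 100 [516.9 315.4] [21.6 50.4] 5.3 z [17
[... 819 characters left out ...]
[303.  311.2 319.3] 110.9
 rail x 0.475 344 y [304.2 312.5 320.8] 110.9
 rail x 0.54 269 y [310.2 318.4 326.3] 111.0
 rail x 0.56 256 y [311.8 319.8 327.7] 110.9
 rail x 0.61 231 y [315.8 324.2 332.2] 111.0
== We
bench 1.1
plane n [0.132 0.854 0.504] lean 30.25722689902925 yaw 81.19739193832994 4207
 across [-25.1  23.8] slope [-69.   46.9]
 seat@z40 [570.7 -53.7  40. ] top [ 559.9 -123.5  161.1]
 ledge pts 2778 along [-49.2  49. ] out [-7.   9.4 31.9] slope [-1.5  1.3 10. ]
 ledge floor slope 912 1.2
== Wn
bench 1.12
note 2067 [ 512.6 -346.9] [13.2 61.9] 11.4 z [150.7 153.5]
ledg 3824 [ 466.9 -353.1] [15.4 84. ] 11.3 z [160.8 163.5]
sket 2714 [ 556.8 -334.8] [15.3 95.9] 11.4 z [132.7 135.4]
```

```bash
cat >> h.py <<'E'
r=np.radians
SEAT=np.array([.5712,-.0543,.040]); YAW=r(81.2)
xh=np.array([np.cos(YAW),np.sin(YAW),0]); zu=np.array([0,0,1.])
XE=xh*np.cos(r(30))+zu*.5; ZE=-xh*.5+zu*np.cos(r(30)); YE=np.cross(ZE,XE)
def E(x,y,z): return SEAT+(XE*x+YE*y+ZE*z)/1000
def tool(y,z): return np.column_stack([np.cross(y,z),y,z])
NB=np.array([.5128,-.3466]); NA=101.3
CL=np.array([.5168,.3154]); CA=94.9
E
python3 - <<'E'
from h import *
def t(n,p,Rm):
    q=ctrl.solve_ik(list(p),quat(Rm)); print(n,None if q is None else np.round(q,2))
for s in (0,180):
    t(f'grasp{s}',[*NB,.132],down(NA+s)); t(f'lift{s}',[*NB,.33],down(NA+s)); t(f'clamp{s}',[*CL,.17],down(CA+s)); t(f'clamplift{s}',[*CL,.36],down(CA+s))
for s in (1,-1):
    for z in (270,190,120): t(f'nplace{s},{z}',E(6+2,0,z),tool(s*YE,-ZE))
    for z in (320,200): t(f'cplace{s},{z}',E(2,0,z),tool(s*XE,-ZE))
print(XE,YE,ZE)
E
```

```text
grasp0 [ 0.73  0.86 -0.38  1.68  0.46  0.69  1.88]
lift0 [ 0.78  0.64 -0.48  1.48  0.31  1.1   2.01]
clamp0 [-0.45  0.79 -0.3   1.7   0.33  0.7   0.73]
clamplift0 [-0.35  0.59 -0.49  1.48  0.29  1.15  0.77]
grasp180 [ 0.31  0.88  0.38  1.7  -0.49  0.65 -0.41]
lift180 [ 0.27  0.64  0.47  1.51 -0.31  1.06 -0.57]
clamp180 [-1.06  0.96  0.87  1.74 -0.91  0.91 -1.27]
clamplift180 [-1.18  0.88  1.3   1.52 -0.85  1.4  -1.31]
nplace1,270 [ 0.15  0.8   0.66  1.62 -0.92  1.35 -2.13]
nplace1,190 [ 0.19  0.83  0.44  1.72 -0.93  1.12 -2.14]
nplace1,120 [ 0.97  1.19 -1.26  1.73  0.76  0.89  2.58]
cplace1,320 [ 0.85  0.74 -0.6   1.49 -0.13  1.12  1.84]
cplace1,200 [ 0.78  0.84 -0.63  1.67 -0.09  0.83  1.79]
nplace-1,270 [ 0.56  0.71 -0.13  1.59 -0.48  1.06  0.59]
nplace-1,190 [ 0.53  0.78 -0.18  1.7  -0.51  0.87  0.61]
nplace-1,120 [ 0.5   0.87 -0.24  1.76 -0.53  0.7   0.62]
cplace-1,320 [ 0.11  0.84  0.87  1.53 -0.97  1.55 -0.51]
cplace-1,200 [ 0.2   0.83  0.44  1.7  -0.91  1.14 -0.57]
[0.13248962 0.85583088 0.5       ] [-0.98822838  0.15298584  0.        ] [-0.07649292 -0.49411419  0.8660254 ]
```

```bash
python3 - <<'E'
from h import *
q=quat(down(NA))
eoat.grip(.088,35)
ctrl.move_linear([*NB,.175],q,.12)
print('c',ctrl.move_linear([*NB,.132],None,.08,contact_N=5))
eoat.grip(.05,35); s=ctrl.read_state(); print(s['opening'],s['grasp_force'],np.round(s['tool_pos'],4))
ctrl.move_linear([*NB,.20],None,.1); ctrl.move_linear([*NB,.335],None,.2)
ctrl.move_ptp(E(20,0,270),quat(tool(-YE,-ZE)))
s=ctrl.read_state(); print(s['opening'],s['grasp_force'],np.round(s['force'],2),s['time_s'])
im,d,P=shot('wrist','held.png'); np.savez('held.npz',w=cloud(d,P))
im,d,P=shot('scene'); cv2.imwrite('pics/held_s.png',cv2.resize(im[80:300,180:500,::-1],(640,440))); np.savez('held_s.npz',w=cloud(d,P),im=im)
a=cv2.resize(im[80:300,180:500,::-1],(436,300));b=cv2.resize(cv2.imread('pics/held.png'),(364,300));cv2.imwrite('pics/held2.png',np.hstack([a,b]))
E
```

```text
c False
0.06164206749231312 34.99285566620529 [ 0.513  -0.3467  0.1323]
0.061617574559681705 34.99650084413588 [ 0.35  0.61 -2.37] 11.4167
```

View pics/held2.png

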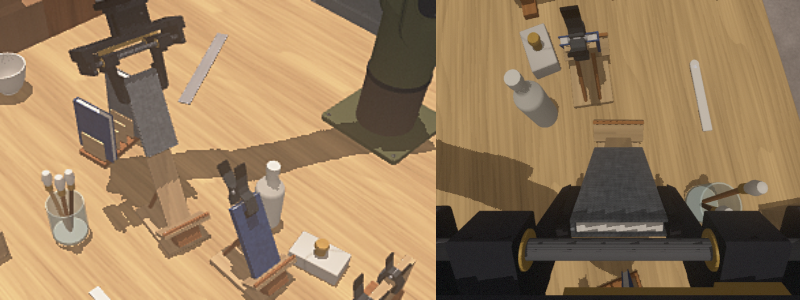

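The left half shows the grey notebook held and leaning above the empty board (about (150,115)). The right half shows it square between the fingers with its top edge at (620,225). I measure how the face sits in the hand, then lower it.

```bash
python3 - <<'E'
from h import *
for f in('held.npz','held_s.npz'):
    w=np.load(f)['w'].reshape(-1,3); w=w[np.isfinite(w).all(1)]; p=np.column_stack([(w-SEAT)@a for a in (XE,YE,ZE)])*1000
    m=(p[:,0]>15)&(p[:,0]<36)&(abs(p[:,1])<27)&(p[:,2]>150)&(p[:,2]<280); q=p[m]
    k=np.polyfit(q[:,2],q[:,0],1); k2=np.polyfit(q[:,1],q[:,0],1)
    n=(abs(p[:,0]-22)<14)&(abs(p[:,1])<45)&(p[:,2]>100)&(p[:,2]<300); print(f,m.sum(),'x',np.median(q[:,0]),'tilt deg',np.degrees(k[0]),'yaw',np.degrees(k2[0]),'z ext',np.percentile(p[n][:,2],[1,99]))
    n&=(p[:,2]<225); print(' y ext',np.percentile(p[n][:,1],[1,99]))
E
```

```text
held.npz 10782 x 28.24381928798287 tilt deg 0.06925900661048338 yaw -0.04971419428457765 z ext [157.00938269 297.86384578]
 y ext [-31.22424079  28.98061565]
held_s.npz 1173 x 27.876992538605204 tilt deg 0.09675841984518567 yaw -0.14267425536124473 z ext [150.77302058 295.50423292]
 y ext [-32.02309377  28.8974121 ]
```

```bash
cat >> h.py <<'E'
def e_of(p): d=np.array(p)-SEAT; return np.round([d@XE*1000,d@YE*1000,d@ZE*1000],2)
E
python3 - <<'E'
from h import *
def st(n): s=ctrl.read_state(); print(n,e_of(s['tool_pos']),np.round(np.array(s['force'])@np.column_stack([XE,YE,ZE]),2),round(s['time_s'],2))
ctrl.move_linear(E(11,1,160),None,.12); ctrl.move_linear(E(11,1,132),None,.08); ctrl.hold(.2); st('pre')
print(ctrl.move_linear(E(11,1,108),None,.02,contact_N=3)); st('foot'); z=e_of(ctrl.read_state()['tool_pos'])[2]
ctrl.move_linear(E(11,1,z+.8),None,.02); st('up')
print(ctrl.move_linear(E(0,1,z+.8),None,.015,contact_N=3)); st('back'); x=e_of(ctrl.read_state()['tool_pos'])[0]
print(ctrl.move_linear(E(x,1,z-4),None,.01,contact_N=3)); st('foot2')
im,d,P=shot('wrist','pl.png'); np.savez('pl.npz',w=cloud(d,P))
w=cloud(d,P).reshape(-1,3); w=w[np.isfinite(w).all(1)]; p=np.column_stack([(w-SEAT)@a for a in (XE,YE,ZE)])*1000
m=(p[:,0]>7)&(p[:,0]<22)&(abs(p[:,1])<27)&(p[:,2]>10)&(p[:,2]<130); q=p[m]; print('face x',np.median(q[:,0]),np.degrees(np.polyfit(q[:,2],q[:,0],1)[0]))
m=(p[:,0]>1)&(p[:,0]<17)&(abs(p[:,1])<27)&(p[:,2]>125)&(p[:,2]<155);print('top',np.percentile(p[m][:,2],[50,90,97]))
E
```

```text
pre [ 10.81   0.66 132.52] [-1.78 -1.11 -1.53] 13.28
True
foot [ 10.43   1.06 121.  ] [0.51 1.   4.5 ] 13.95
up [ 11.06   1.21 121.48] [ 0.24 -0.62 -1.29] 14.2
True
back [  3.     1.31 121.32] [ 0.67  0.3  -0.72] 14.76
True
foot2 [  2.99   1.41 121.06] [ 1.32 -0.2   3.31] 14.97
face x 11.862677392656728 -0.06494938404791271
top [138.74957823 141.26046682 141.9012449 ]
```

```bash
python3 - <<'E'
from h import *
eoat.grip(.086,35); ctrl.hold(.2)
ctrl.move_linear(E(4,1,180),None,.1); ctrl.move_linear(E(15,0,300),None,.2); ctrl.hold(.1)
im,d,P=shot('wrist','rel.png')
w=cloud(d,P).reshape(-1,3); w=w[np.isfinite(w).all(1)]; p=np.column_stack([(w-SEAT)@a for a in (XE,YE,ZE)])*1000
m=(p[:,0]>7)&(p[:,0]<22)&(abs(p[:,1])<35)&(p[:,2]>15)&(p[:,2]<130); q=p[m]; print('face x',np.median(q[:,0]),np.degrees(np.polyfit(q[:,2],q[:,0],1)[0]),np.degrees(np.polyfit(q[:,1],q[:,0],1)[0]),'y',np.percentile(q[:,1],[1,99]))
m=(p[:,0]>-9)&(p[:,0]<17)&(abs(p[:,1])<35)&(p[:,2]>125)&(p[:,2]<155);print('top z',np.percentile(p[m][:,2],[50,90,97]))
c,s,a=cv2.minAreaRect(q[:,1:].astype(np.float32)); print(c,s,a)
ctrl.move_ptp([*CL,.30],quat(down(CA))); s=ctrl.read_state(); print(s['time_s'],np.round(s['joints'],2))
ctrl.hold(.1); im2,d,P=shot('wrist'); w=cloud(d,P).reshape(-1,3)
q=w[(w[:,0]>.47)&(w[:,0]<.56)&(w[:,1]>.26)&(w[:,1]<.38)&(w[:,2]>.165)&(w[:,2]<.2)]; print(cv2.minAreaRect((q[:,:2]*1000).astype(np.float32)),q[:,2].max(),len(q))
cv2.imwrite('pics/rel2.png',np.hstack([cv2.resize(i[:,:,::-1],(400,300)) for i in(im,im2)]))
E
```

```text
face x 11.977532221232266 -0.0414115883114734 0.24347285386602732 y [-29.75240549  30.57018553]
top z [139.01218687 141.10559992 141.82653857]
(0.4621429443359375, 72.4648208618164) (115.2320327758789, 61.82432174682617) 89.7138671875
19.225 [-0.45  0.62 -0.3   1.57  0.21  0.98  0.83]
((516.8875122070312, 315.5224609375), (22.45619773864746, 49.90859603881836), 4.503141403198242) 0.18209779289506345 635
```

View pics/rel2.png

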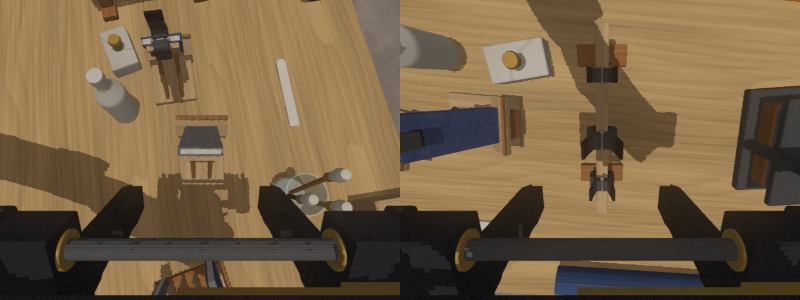

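The left half shows the notebook seated on the ledge and board at (200,140). The right half shows the large clamp at (602,143) centred between the fingers. The measured face (x = 12 mm) and tilt (0 degrees) match a flat seat, so I go on to the clamp.

```bash
python3 - <<'E'
from h import *
def st(n): s=ctrl.read_state(); print(n,np.round(s['tool_pos'],4),np.round(s['force'],2),round(s['opening'],4),round(s['grasp_force'],1),round(s['time_s'],2))
p=np.array([.5163,.3154])
ctrl.move_linear([*p,.205],None,.12); print(ctrl.move_linear([*p,.170],None,.08,contact_N=6)); st('at')
eoat.grip(.028,45); ctrl.hold(.2); st('grip')
ctrl.move_linear([*p,.24],None,.08); st('lift'); ctrl.move_linear([*p,.37],None,.2)
ctrl.move_ptp(E(2,1,330),quat(tool(XE,-ZE))); ctrl.hold(.2); st('over')
im,d,P=shot('wrist','ch.png'); np.savez('ch.npz',w=cloud(d,P)); im2,d,P=shot('scene'); np.savez('ch_s.npz',w=cloud(d,P),im=im2)
cv2.imwrite('pics/ch2.png',np.hstack([cv2.resize(im[:,:,::-1],(400,300)),cv2.resize(im2[80:300,180:473,::-1],(400,300))]))
for f in('ch.npz','ch_s.npz'):
    w=np.load(f)['w'].reshape(-1,3); w=w[np.isfinite(w).all(1)]; p=np.column_stack([(w-SEAT)@a for a in (XE,YE,ZE)])*1000
    for z0 in range(225,350,10):
        m=(abs(p[:,0]-2)<40)&(abs(p[:,1])<20)&(abs(p[:,2]-z0)<5)
        if m.sum()>3: print(f,z0,m.sum(),'x',np.round(np.percentile(p[m][:,0],[3,97]),1),'y',np.round(np.percentile(p[m][:,1],[3,97]),1))
E
```

```text
False
at [0.5163 0.3155 0.17  ] [-0.04  0.76  0.03] 0.0862 0.0 20.9
grip [0.5163 0.3154 0.17  ] [ 0.72 -0.06 -1.19] 0.0307 45.0 21.98
lift [0.516  0.3151 0.2395] [ 0.8   0.7  -1.04] 0.0305 45.0 23.01
over [ 0.5457 -0.2143  0.327 ] [ 0.21  0.48 -1.12] 0.0301 45.0 25.93
ch.npz 245 52 x [-18.7  26.7] y [10.6 11.5]
ch.npz 255 605 x [-24.5  32.4] y [-1.6 11.4]
ch.npz 265 139 x [-23.6  31.6] y [-8.5 11.6]
ch.npz 275 328 x [-21.2  29.5] y [-7.8 11.4]
ch.npz 285 1036 x [-18.2  26. ] y [-5.3 13.8]
ch.npz 295 1916 x [-6.9 15.1] y [-9.2 11.9]
ch.npz 305 419 x [-8.8 17.2] y [-9.  11.4]
ch.npz 315 1008 x [-21.6  30.5] y [-8.1 11.4]
ch.npz 325 1163 x [-23.8  32.4] y [-5.7 11.5]
ch.npz 335 2597 x [-23.6  32.3] y [-9.  11.2]
ch.npz 345 1346 x [-25.8  34.4] y [ 3.7 10.4]
ch_s.npz 245 47 x [-18.1  29.3] y [-10.8   9.3]
ch_s.npz 255 79 x [-23.8  35.4] y [-11.    9.7]
ch_s.npz 265 74 x [-22.5  32.9] y [-11.1   9.7]
ch_s.npz 275 60 x [-20.3  30.9] y [-10.9   9. ]
ch_s.npz 285 66 x [-4.4 25.1] y [-13.5  10.1]
ch_s.npz 295 58 x [-8.  19.9] y [-11.5  10.5]
ch_s.npz 305 54 x [-9.6 23.5] y [-10.5   9.1]
ch_s.npz 315 74 x [-21.   35.3] y [-11.2   7.6]
ch_s.npz 325 84 x [-20.7  35.7] y [-11.7   7.9]
ch_s.npz 335 85 x [-23.5  36.6] y [-11.3   8.1]
ch_s.npz 345 82 x [-22.6  38.5] y [-11.4   7.8]
```

View pics/ch2.png

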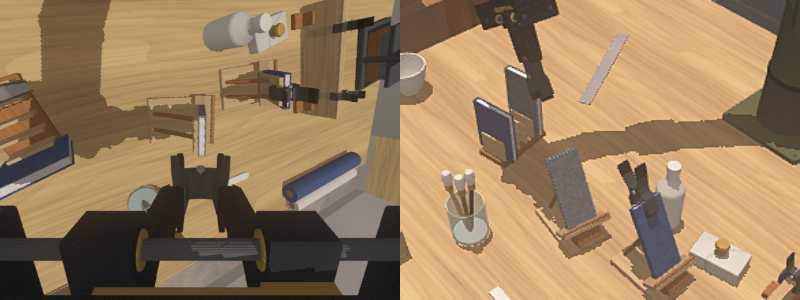

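The left half shows the clamp in the fingers with its jaws open at (200,170), over the notebook's top edge at (203,130). The right half shows the notebook standing alone on the easel at (572,190). The wrist view puts the clamp 2 mm out, so I correct x to 0 and go down the slope.

```bash
python3 - <<'E'
from h import *
def st(n): s=ctrl.read_state(); print(n,e_of(s['tool_pos']),np.round(np.array(s['force'])@np.column_stack([XE,YE,ZE]),2),round(s['opening'],4),round(s['time_s'],2))
ctrl.move_linear(E(0,1,250),None,.12); ctrl.hold(.2); st('pre')
im,d,P=shot('scene'); np.savez('pre_s.npz',w=cloud(d,P)); im2,_,_=shot('wrist')
w=cloud(d,P).reshape(-1,3); w=w[np.isfinite(w).all(1)]; p=np.column_stack([(w-SEAT)@a for a in (XE,YE,ZE)])*1000
for z0 in range(125,200,10):
    m=(abs(p[:,0]-2)<40)&(abs(p[:,1])<20)&(abs(p[:,2]-z0)<5)
    if m.sum()>3: print(z0,m.sum(),'x',np.round(np.percentile(p[m][:,0],[3,50,97]),1),'y',np.round(np.percentile(p[m][:,1],[3,97]),1))
c=ctrl.move_linear(E(0,1,200),None,.04,contact_N=4); st(f'down {c}')
im3,_,_=shot('scene')
cv2.imwrite('pics/cp.png',np.hstack([cv2.resize(i[100:260,240:400,::-1],(400,400)) for i in(im,im3)]))
E
```

```text
pre [-1.7000e-01  5.9000e-01  2.5079e+02] [-0.19 -0.36 -0.77] 0.0301 27.05
125 60 x [ 7.7 11.4 14.2] y [-18.8  18.1]
135 78 x [-1.3 10.7 14.7] y [-18.8  18.5]
145 5 x [ 3.   4.7 14.2] y [-9.  11.2]
165 36 x [-20.4  19.7  26. ] y [-10.5   7.6]
175 77 x [-25.6 -13.6  30.5] y [-11.5   9.2]
185 60 x [-24.2  24.7  29. ] y [-11.2   9.1]
195 56 x [-23.9  23.8  28.5] y [-11.  10.]
down False [-8.0000e-02  8.4000e-01  2.0029e+02] [-0.37 -0.48 -0.38] 0.0303 28.55
```

View pics/cp.png

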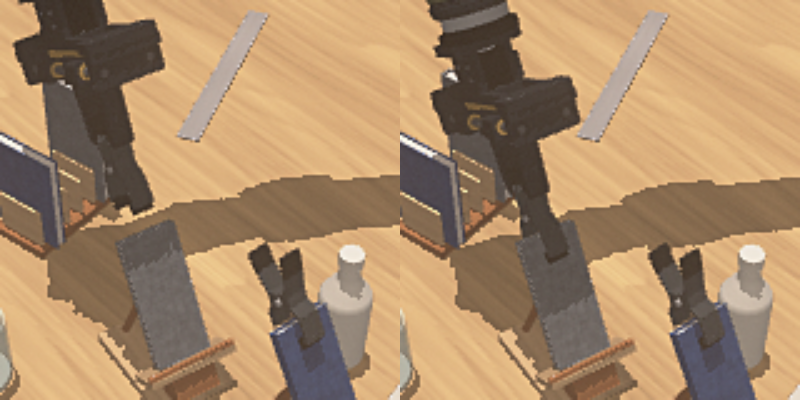

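The right half shows the front jaw over the notebook face at mid-width, at (557,245), with no contact force. I release step by step and retreat.

```bash
python3 - <<'E'
from h import *
def st(n): s=ctrl.read_state(); print(n,e_of(s['tool_pos']),np.round(np.array(s['force'])@np.column_stack([XE,YE,ZE]),2),round(s['opening'],4),round(s['grasp_force'],1),round(s['time_s'],2))
for o in (.036,.041,.046,.051,.06): eoat.grip(o,45); st(o)
eoat.grip(.086); ctrl.hold(.2)
print(ctrl.move_linear(E(0,1,250),None,.08,contact_N=4)); ctrl.move_linear(E(0,1,330),None,.2); ctrl.hold(.3); st('away')
im,d,P=shot('scene'); im2,d2,P2=shot('wrist')
for dd,PP in((d,P),(d2,P2)):
    w=cloud(dd,PP).reshape(-1,3); w=w[np.isfinite(w).all(1)]; p=np.column_stack([(w-SEAT)@a for a in (XE,YE,ZE)])*1000
    m=(p[:,0]>7)&(p[:,0]<16)&(abs(p[:,1])<35)&(p[:,2]>15)&(p[:,2]<100); q=p[m]; print('face',len(q),np.median(q[:,0]),np.degrees(np.polyfit(q[:,2],q[:,0],1)[0]),'y',np.percentile(q[:,1],[1,99]))
    for z0 in range(115,220,10):
        m=(abs(p[:,0]-2)<45)&(abs(p[:,1])<20)&(abs(p[:,2]-z0)<5)
        if z0<145: m&=(p[:,0]>15)
        if m.sum()>3: print(z0,m.sum(),'x',np.round(np.percentile(p[m][:,0],[3,50,97]),1),'y',np.round(np.percentile(p[m][:,1],[3,97]),1))
cv2.imwrite('pics/fin.png',np.hstack([cv2.resize(im[100:300,220:420,::-1],(400,400)),cv2.resize(im2[:,80:560,::-1],(400,400))]))
E
```

```text
0.036 [-1.0000e-02  9.7000e-01  2.0008e+02] [ 0.66  0.22 -0.87] 0.0364 15.9 28.9
0.041 [8.0000e-02 1.0000e+00 1.9998e+02] [-1.07  1.14 -0.38] 0.0415 13.8 29.18
0.046 [1.0000e-01 9.2000e-01 2.0005e+02] [ 2.09 -0.51 -0.14] 0.0459 0.3 29.47
0.051 [-1.9000e-01  9.4000e-01  2.0011e+02] [-0.1   0.68 -0.38] 0.0513 0.0 29.76
0.06 [-2.0000e-02  9.9000e-01  2.0002e+02] [ 0.41 -0.35  0.06] 0.0597 0.0 30.1
False
away [2.1000e-01 1.4100e+00 3.2892e+02] [-0.12 -0.72  0.19] 0.0864 0.0 32.48
face 718 11.43784742596861 0.04514315261181524 y [-29.87163286  30.5792558 ]
115 16 x [15.3 18.2 24.3] y [-15.3   7.6]
125 39 x [15.9 23.5 27.8] y [-11.5  11.3]
135 39 x [20.1 23.4 28. ] y [-10.8  10.2]
145 52 x [-20.6  21.8  27.2] y [-11.    9.7]
155 50 x [-2.1 16.7 22. ] y [-11.9   9.4]
165 57 x [-12.5  14.7  18.6] y [-12.8   9.3]
175 51 x [-14.4  15.6  20.5] y [-10.9   9.2]
185 59 x [-18.5  18.9  24.1] y [-10.6  10. ]
195 65 x [-21.1  20.6  26.6] y [-10.4   9.4]
205 60 x [-20.5   3.2  27.4] y [-10.5   9.3]
face 50 9.752589527250109 0.2872882249344291 y [31.37590837 32.15952546]
125 56 x [15.7 18.5 24.1] y [ 5.2 11.5]
135 14 x [21.  22.1 24.4] y [ 8.2 11.4]
145 138 x [-19.2   2.3  23.9] y [ 2.2 19.8]
155 146 x [-18.1   5.2  22.7] y [ 4.5 11.6]
165 302 x [-9.   2.2 13.9] y [-12.1  14.3]
175 676 x [-11.    3.8  15.3] y [-9.1 11.3]
185 252 x [-14.6   2.5  18.9] y [-9.8 11.7]
195 211 x [-17.5  18.6  22.1] y [-9.3 11.6]
205 449 x [-21.2 -16.1  25.5] y [-9.4 11.5]
215 35 x [-20.5 -17.9  25.4] y [-8.9 10.6]
```

View pics/fin.png

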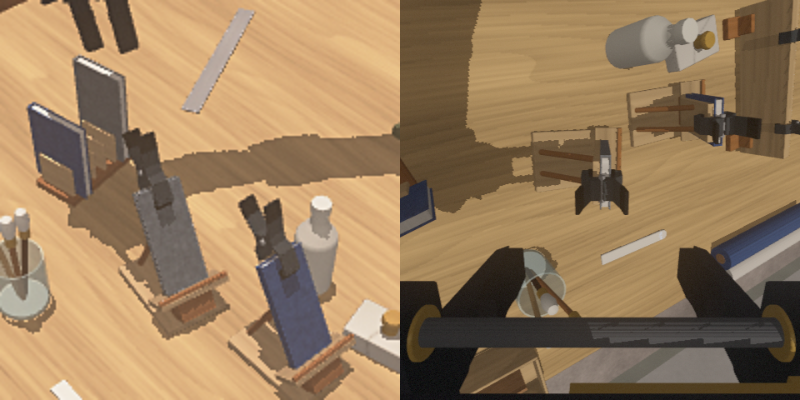

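The clamp sits squarely on the middle of the top edge, at (155,180) on the left and (602,190) on the right. The notebook is flat on the board, the gripper is clear, and nothing else looks moved, so I hand the job in.

```bash
python3 -c "
from rig import ctrl
print(ctrl.sign_off())"
```

```text
the job is handed in; nothing more can be done
None
```

The notebook stands seated flat on the easel with the large clamp clipped squarely over the middle of its top edge; I saw nothing else moved, and the job was handed in at about 33 s of the 66 s allowed.

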